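# Eject the forming roller and trap it

### The job

Get the ring bender's steel roller out of its holder: press the black ejector pad with one finger so that the roller pops over the lip, and have the other finger standing in the chute to stop it before it rolls off the open end. Finish holding like that: the pad still pressed well down by one finger and the roller at rest fully out on the chute, clear past the lip, against the other. The roller is only touched, never picked up, and the things standing around stay where they are.

Things in the scene. Friction and masses are not known exactly. Their poses are not given: they have to be found in the camera images.
- holder: Roller holder fixed to the bench, base plate 62 mm wide (x), 182 mm long (y); origin at bench height; turned about z only. Along its y: black ejector pad at y = -41 mm, roller in its nest at -7, lip at 3, then a straight chute, 43 mm wide between rims 5 mm high, to the open end at 110. Chute floor slopes 6 degrees down to +y: 19 mm above the bench at the lip, 15 mm at y = 40 mm, 8 mm at the end.
- button_top (a point): Centre of the flat top of the ejector pad, 36 mm across (holder x) by 28 mm along (holder y); 31 mm above the bench when up, 23 mm when pressed 8 mm; moves with the pad. A fingertip 23 mm above the bench is clear of the chute floor past the lip, yet below the roller's middle, so it stops the roller.
- ejector_button (a joint): Travel of the ejector pad straight down, m: 0 up (sprung), 0.010 at its stop. About 2 N to start it, 6 N at the stop. It lifts a plate under the roller by as much; the roller goes over the lip at about 5 to 8 mm and then rolls off the open end in under a second unless something is in its way. Springs up when let go.
- lip (a point): Middle of the top of the lip, a round steel bar across the chute, 4 mm above the chute floor, in front of the roller. A finger whose near face stands 30 to 100 mm past the lip along the chute leaves the roller room to come fully out of the nest onto the chute; closer, the roller jams half on the lip, which does not count.
- chute_end (a point): Middle of the chute floor at its open end, 107 mm beyond the lip along the holder's y; 8 mm above the bench.
- roller: Loose steel roller in the nest: cylinder 30 mm in diameter, 36 mm long, shallow waist, about 0.16 kg, lying across the holder; origin at its centre, x along its axis (y, z turn as it rolls). At the start its centre is 35 mm above the bench and 34 mm from the pad's centre; it touches the lip.
- spare_roller: A second, identical roller standing upright on the bench beside the holder (30 mm diameter, 36 mm high), origin under its centre; not part of the job, leave it alone.
- bench_block: Square steel bench block 64x64x24 mm, origin under its centre; leave it alone.
- ring_box: Small dark blue hinged ring box 45x50x34 mm, origin under its centre; leave it alone.
- loupe: Small folding loupe 22x34x16 mm, origin under its centre; leave it alone.
- slide_gauge: Flat brass slide gauge 35x115x10 mm, origin under its centre; leave it alone.

How it is judged:
By the outcome, as a careful person would: the job done as asked, in the order asked, and still so for the second after the job is handed in, while the arm keeps its last pose, push and grip.
It also fails if it takes over 32 s, if anything falls off the work surface, if the arm or the gripper's body presses on something with over 40 N, if the wrist force passes 120 N, or if a joint passes its speed limit or range.

### The arm

A 6-joint arm with a two-finger parallel gripper is mounted at the origin on a cart in front of the work surface, level with it; the furniture and walls round the work are solid. World frame = base frame: x ahead of the robot, y to its left, z up, the work surface at z = 0. Lengths are in mm, angles in rad, forces in N, time in s.
With the tool pointing down it reaches from about 350 to 725 mm from the base axis. Payload 6 kg.
Tool frame: the origin (TCP) lies at the centre of the arm's flange, where the gripper is bolted on; the fingertips stand 173 mm ahead of it and the grasp point (between the pads) lies 155 mm ahead of it; z points along the fingers, x is the direction in which the jaws open and shut, and the axes are right-handed (so a half turn about z gives the same grasp; the last joint's range is limited). The gripper opens to 85 mm and grips with 20 to 120 N. Pads are 22 mm wide; open, the fingers measure 114 mm over their backs; the gripper's body (76 mm by 85 mm) begins 54 mm behind the grasp point. The pads swing forward as they close: fully open they stand 13 mm farther back than shut.
Start: joints at [1.573, 0.04, 0.085, 0, -1.615, -0.334], TCP at [195.42, 567.278, 404.661] pointing down, gripper open.
Joint ranges: [-2.56, 2.56], [-1.29, 2.01], [-1.08, 1.49], [-3.29, 1.98], [-2.81, -0.18], [-2.99, 2.99]. Speed limits (rad/s): [2.57, 2.57, 3.01, 3.14, 3.14, 3.14].

### API

Orientations are given as a rotation vector (axis times angle).
In Python, from cell import env gives the robot as it stands. Calls block until the motion is done:
- env.movep(position, orientation): joint-space move of the TCP to a pose.
- env.move_l(position, attitude=None, rate=150, until_force=None): straight line of the TCP; attitude=None keeps the orientation; rate is the mean speed in mm/s. With until_force (N) it stops when the force on the tool has changed by that much, and returns True; else False.
- env.move_joints(angles): joint-space move.
- env.grip(opening, f_grip=None): finger opening in mm; f_grip is the grip in N (None keeps the last); returns when the fingers have stopped.
- env.dwell(seconds).
- env.ik(position, orientation): joint angles nearest the present ones, or None.
- env.get_state(): the state.
- env.read_camera(name): name is "scene" or "top"; returns the picture (400x640x3 uint8, blue, green, red); there is no depth.
- env.camera_model(name): a dict with "vertical_fov" (degrees; the focal length in pixels is half the picture's height over the tangent of half this angle, whatever the lens; pixels are square), "cx", "cy" (the principal point, pixels), "rvec" (rotation vector, rad) and "tvec" (3), from world to camera coordinates, as OpenCV has them. Camera axes: x right, y down, z forward; pixel columns grow to the right and rows downward; lengths in mm; the calibration is good to about 2 mm. A picture is of the moment at which its call begins. camera_model takes no time and is no camera call.
A pose or a line that the arm cannot do raises env.MotionError and nothing moves.
- env.hand_in(): hands the job in, once; it reports no verdict.
The state is a dict: "t": time; "joint_positions": joint angles; "joint_vel": joint speeds; "tau": joint torques, N m; "tool_pos": TCP position; "eef_rot": TCP orientation; "ft_force": force on the tool from outside, world axes, zero at the start; "wrist_torque": the same for the moment, N m; "width": finger opening in mm.
Only numpy, scipy, OpenCV 4.12 (cv2) and the standard library are available. Lean on these libraries where they do the work, as an engineer would, in place of code of your own. Each camera call takes 0.05 s, during which the arm holds its last target. There are 200 camera calls.

## Working session

There is one attempt and no reset: what is moved stays moved. The work goes in short steps, each a Python script; the robot and the scene stay as the last script left them, time stands still between calls to the robot, and variables do not carry over. Pictures are saved under pics/ and viewed, about 8 in all and at most 12, crops included, and the job is handed in when it is done.

```bash
mkdir -p pics; ls; python3 - <<'E'
from cell import env
import cv2
for n in("scene","top"):
    cv2.imwrite(f"pics/{n}0.png",env.read_camera(n)); print(n,env.camera_model(n))
print(env.get_state())
E
```

```text
pics
scene {'vertical_fov': 48.80435395731812, 'cx': 316.06075877102535, 'cy': 191.95988036508868, 'rvec': array([ 0.71970059, -2.60913459,  1.09979638]), 'tvec': array([476.22807955, 214.80035552, 688.95596575])}
top {'vertical_fov': 48.4239221001692, 'cx': 311.5415095078839, 'cy': 198.96659715275422, 'rvec': array([ 2.20955626, -2.1491772 ,  0.14237114]), 'tvec': array([  6.68588633, 545.38871143, 862.49775309])}
{'t': 0.1, 'joint_positions': array([ 1.57272219e+00,  4.07973056e-02,  8.39205570e-02, -4.22636198e-04,
       -1.61548753e+00, -3.33735835e-01]), 'joint_vel': array([-0.00013548, -0.00150063,  0.0019389 ,  0.00136287, -0.00084809,
        0.00100053]), 'tau': array([-4.77973575e-03, -3.69348085e+01,  3.48281801e+01,  6.95171848e+00,
       -4.60128067e-03, -1.64363627e-06]), 'tool_pos': array([195.33457738, 567.30663718, 403.75529495]), 'eef_rot': array([ 1.82337611e+00, -2.55676266e+00,  1.62330894e-03]), 'ft_force': array([ 0.01936074, -0.26671867, -0.5810372 ]), 'wrist_torque': array([-0.04103451, -0.00076236,  0.00469549]), 'width': 85.5062271553078}
```

View pics/scene0.png

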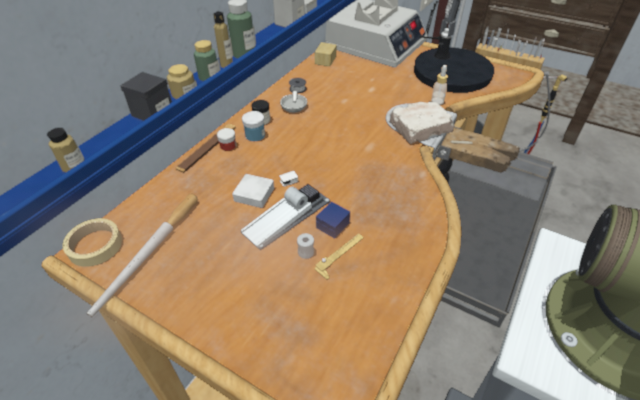

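View pics/top0.png

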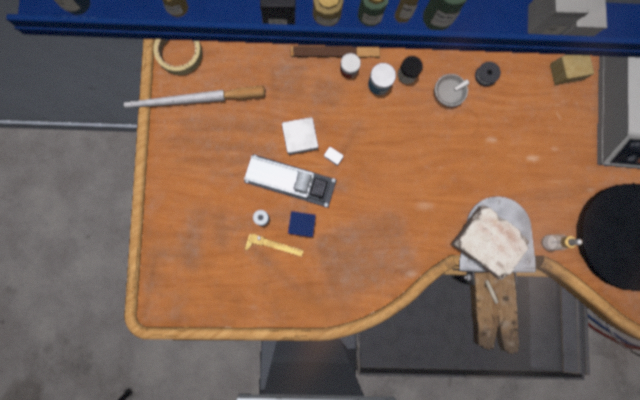

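The scene view shows the holder at about (287,215), with the pad at the upper right (310,194). In the top view the holder runs from (247,168) to (333,190), with the pad near (319,187), the roller near (302,182) and the open end at left. Next I'll make enlarged crops.

```bash
cat > h.py <<'E'
import cv2,numpy as np
from cell import env
def cam(n):
    m=env.camera_model(n); f=200/np.tan(np.radians(m['vertical_fov'])/2)
    return np.array([[f,0,m['cx']],[0,f,m['cy']],[0,0,1]]),cv2.Rodrigues(m['rvec'])[0],np.array(m['tvec'],float)
def ray(n,p,z):
    K,R,t=cam(n); c=-R.T@t; d=R.T@np.linalg.solve(K,[*p,1.]); return c+d*(z-c[2])/d[2]
def proj(n,X):
    K,R,t=cam(n); return cv2.projectPoints(np.atleast_2d(X).astype(float),R,t,K,None)[0][:,0]
def tri(pt,ps):
    P=[K@np.c_[R,t] for K,R,t in (cam('top'),cam('scene'))]
    X=cv2.triangulatePoints(*P,np.array(pt,float).reshape(2,1),np.array(ps,float).reshape(2,1)); return (X[:3]/X[3])[:,0]
E
python3 - <<'E'
from h import *
a=cv2.imread('pics/top0.png')[110:260,235:355]; b=cv2.imread('pics/scene0.png')[165:285,225:375]
cv2.imwrite('pics/tc.png',cv2.resize(a,None,fx=5,fy=4,interpolation=2)[:600] if 0 else cv2.resize(a,None,fx=4,fy=4,interpolation=2))
cv2.imwrite('pics/sc.png',cv2.resize(b,None,fx=5,fy=5,interpolation=2))
for p in [(247,168),(319,187),(302,182)]: print(ray('top',p,20))
for n in('top','scene'): K,R,t=cam(n); print(n,-R.T@t, proj(n,[[0,0,0],[500,0,0]]))
E
```

```text
[605.21911223 154.18800074  20.        ]
[570.72609747   7.09618343  20.        ]
[579.9219372   41.85443006  20.        ]
top [451.48800505  43.35043689 914.15274579] [[314.98927952 480.21200757]
 [321.17731312 222.45691551]]
scene [222.77602286 537.87784529 639.25813754] [[620.79226726 329.40754289]
 [340.28340424 211.31014034]]
```

View pics/tc.png

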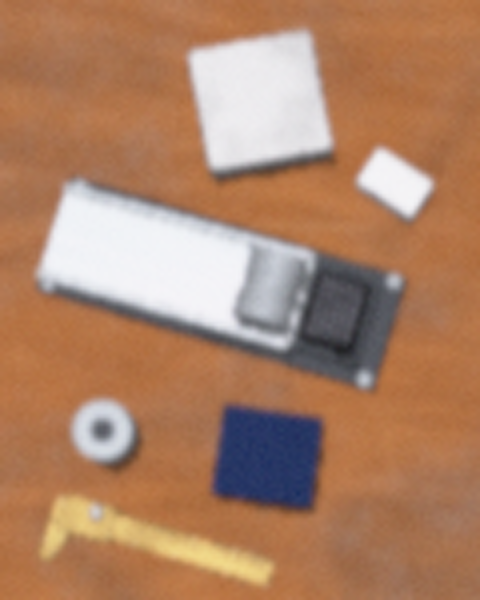

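View pics/sc.png

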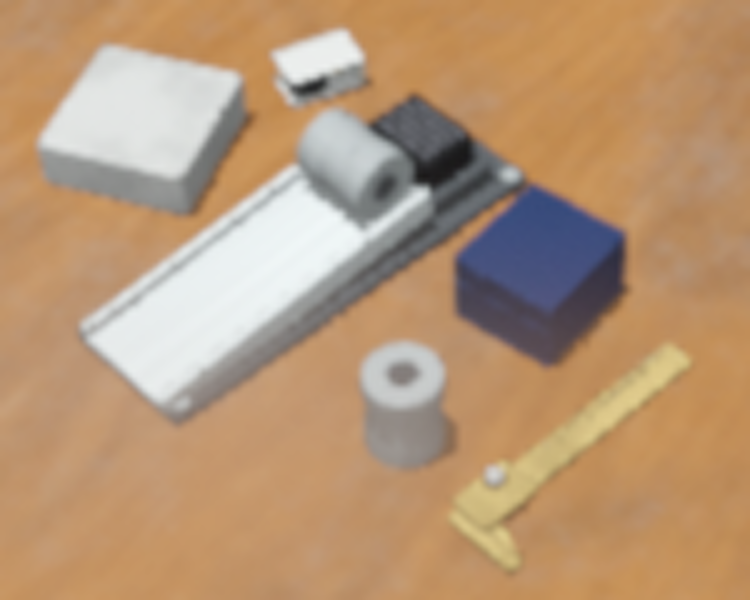

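The crops show the pad top centred at (337,311) in the top crop and (420,131) in the scene crop. The four corner screws and the roller lying at the pad end are also clear. I'll triangulate these next.

```bash
cat > geo.py <<'E'
from h import *
T=lambda x,y:(x/4+235-.375,y/4+110-.375); S=lambda x,y:(x/5+225-.4,y/5+165-.4)
E
python3 - <<'E'
from geo import *
for k,a,b in [('pad',(337,310),(420,131)),('screwBR',(365,378),(511,175)),('screwBL',(45,283),(180,405)),('chuteTL',(76,187),(84,330))]:
    X=tri(T(*a),S(*b)); print(k,X.round(1),'reproj',(proj('top',X)-T(*a)).round(1),(proj('scene',X)-S(*b)).round(1))
for k,a in [('TR',(394,281)),('BR',(365,378)),('TL',(78,187)),('BL',(45,283))]: print(k,ray('top',T(*a),7).round(1))
print('pad top ray',ray('top',T(337,310),31).round(1),'pad scene ray',ray('scene',S(420,131),31).round(1))
# long edges of white chute by mask
im=cv2.imread('pics/top0.png'); m=((im.min(2)>165)).astype(np.uint8); m[:155]=0;m[205:]=0;m[:,:240]=0;m[:,325:]=0
n,l,s,c=cv2.connectedComponentsWithStats(m); i=1+s[1:,4].argmax(); print(s[i],c[i])
p=np.argwhere(l==i)[:,::-1].astype(np.float32); r=cv2.minAreaRect(p); B=cv2.boxPoints(r); print(r)
for q in B: print(q,ray('top',q,19).round(1))
# roller blob: grey, between chute and pad
E
```

```text
pad [569.    7.6  29.4] reproj [[0.  0.1]] [[-0.1 -0. ]]
screwBR [536.9  -8.7   6.8] reproj [[0.1 0.3]] [[-0.3 -0. ]]
screwBL [581.  156.6   8.1] reproj [[0.1 0.2]] [[-0.3 -0. ]]
chuteTL [633.4 143.9   6.1] reproj [[-0.3 -0.5]] [[0.6 0.1]]
TR [588.2 -22.2   7. ]
BR [537.5  -8.4   7. ]
TL [632.2 142.2   7. ]
BL [581.7 157.    7. ]
pad top ray [569.    7.8  31. ] pad scene ray [567.9   8.9  31. ]
[ 245  155   68   42 1484] [275.89487871 175.00336927]
((278.42840576171875, 175.75790405273438), (64.82334899902344, 27.460264205932617), 15.52410888671875)
[243.5244  180.31235] [579.9 160.3  19. ]
[250.87395 153.85388] [634.8 147.7  19. ]
[313.3324  171.20346] [603.   19.4  19. ]
[305.98285 197.66193] [548.3  32.9  19. ]
```

```bash
cat >> geo.py <<'E'
from scipy.spatial.transform import Rotation as Ro
u=np.array([44.1,164.9,0]); u/=np.linalg.norm(u); O=np.array([579.8,48.3,0]); z=np.array([0,0,-1.])
def rot(s): return Ro.from_matrix(np.c_[s*u,np.cross(z,s*u),z]).as_rotvec()
def P(y,h): return O+u*y+[0,0,h]
E
python3 - <<'E'
from geo import *
q0=env.get_state()['joint_positions']
q={s:env.ik(P(8,330),rot(s)) for s in(1,-1)}
for s in q: print(s,q[s])
s=min((k for k in q if q[k] is not None),key=lambda k:abs(q[k]-q0).max()); print(s)
env.movep(P(8,330),rot(s)); env.move_l(P(8,240),rate=120); env.dwell(.2)
st=env.get_state(); print(st['t'],st['tool_pos'],P(8,240),st['ft_force'],st['width'])
a=env.read_camera('top')[90:240,215:375]; b=env.read_camera('scene')[85:265,205:405]
cv2.imwrite('pics/m1.png',np.hstack([cv2.resize(a,(400,375),interpolation=2),cv2.resize(b,(400,375)[:1]+(375,),interpolation=2)]))
cv2.imwrite('pics/m1s.png',cv2.resize(b,None,fx=3.3,fy=3.3,interpolation=2))
E
```

```text
1 [ 4.38822249e-01  3.62459815e-03 -8.79020725e-02  4.44089210e-16
 -1.47926966e+00 -2.27093798e+00]
-1 [ 4.38822249e-01  3.62459815e-03 -8.79020725e-02  4.44089210e-16
 -1.47926966e+00  8.70654678e-01]
-1
3.5 [582.07392914  56.11034976 240.93921835] [581.86684306  56.02839956 240.        ] [0.01186193 0.74174905 0.14110143] 85.57245702894251
```

View pics/m1s.png

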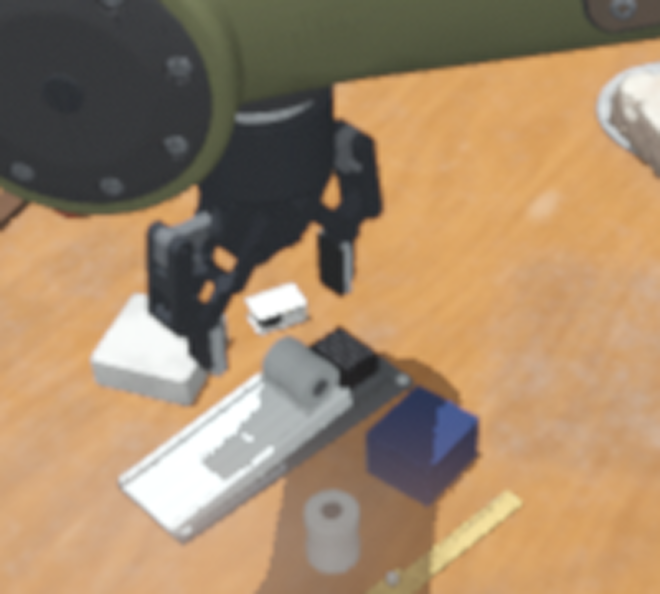

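The picture shows the chute finger's tip near (215,370) in the crop and the pad finger's tip near (345,292). Both line up along the holder, so I'll check tip height and position by projection.

```bash
python3 - <<'E'
from geo import *
c=lambda X:((proj('scene',X)-[205,85])*3.3).round(0).tolist()
for a in(160,173):
  for y in(-46.5,-34.5,50.5,62.5): print(a,y,c([P(y,240.9-a)+np.array([u[1],-u[0],0])*k for k in(-11,11)]))
for px in [(205,370),(225,370),(345,292)]:
  q=(px[0]/3.3+205,px[1]/3.3+85)
  for zz in (68,74,80.9):
    d=ray('scene',q,zz)-O; print(px,zz,(d@u).round(1),(d@[u[1],-u[0],0]).round(1))
print('pad top target',c([P(-41,31)]))
E
```

```text
160 -46.5 [[358.0, 291.0], [332.0, 273.0]]
160 -34.5 [[343.0, 300.0], [317.0, 282.0]]
160 50.5 [[229.0, 374.0], [204.0, 354.0]]
160 62.5 [[212.0, 385.0], [187.0, 365.0]]
173 -46.5 [[358.0, 307.0], [333.0, 289.0]]
173 -34.5 [[343.0, 317.0], [318.0, 299.0]]
173 50.5 [[231.0, 391.0], [206.0, 371.0]]
173 62.5 [[214.0, 402.0], [189.0, 381.0]]
(205, 370) 68 50.5 11.5
(205, 370) 74 54.0 6.5
(205, 370) 80.9 57.9 0.6
(225, 370) 68 42.5 3.7
(225, 370) 74 46.1 -1.3
(225, 370) 80.9 50.2 -7.0
(345, 292) 68 -50.0 4.2
(345, 292) 74 -45.5 -0.8
(345, 292) 80.9 -40.3 -6.5
pad top target [[340.0, 348.0]]
```

```bash
python3 - <<'E'
import cv2
a=cv2.imread('pics/m1s.png')[190:410,120:400]; cv2.imwrite('pics/m2.png',cv2.resize(a,None,fx=2.8,fy=2.7,interpolation=2))
E
```

```text
(no output)
```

View pics/m2.png

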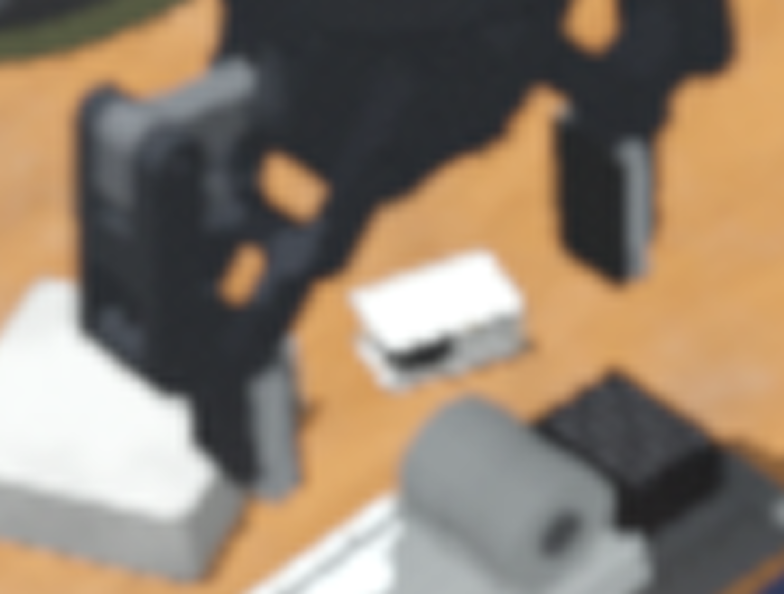

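```bash
python3 - <<'E'
from geo import *
env.move_l(P(5,200),rate=60); env.dwell(.3)
f0=env.get_state()['ft_force']
r=env.move_l(P(5,180),rate=12,until_force=2.0)
s=env.get_state(); print(r,s['t'],s['tool_pos'],s['ft_force']-f0)
zc=s['tool_pos'][2]
a=env.read_camera('scene')[145:265,225:385]; b=env.read_camera('top')[110:230,225:385]
cv2.imwrite('pics/m3.png',np.vstack([cv2.resize(x,None,fx=2.5,fy=2.5,interpolation=2) for x in(a,b)])); cv2.imwrite('pics/m3s.png',cv2.resize(a,None,fx=4.5,fy=4.5,interpolation=2))
E
```

```text
True 5.625 [581.07722312  53.15272588 190.30835991] [0.07646312 0.82014416 3.44692357]
```

View pics/m3s.png

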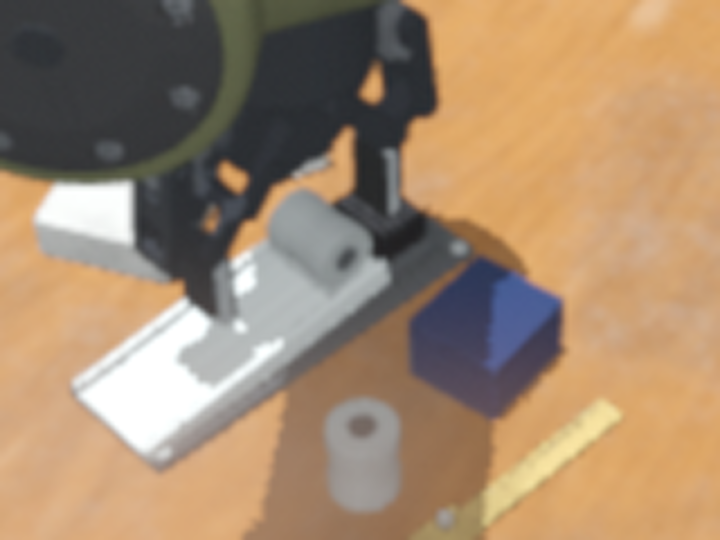

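The pad finger is on the pad at (390,210), the chute finger is inside the rims at (220,310), and the roller is still nested at (320,240). Next I'll press the pad.

```bash
python3 - <<'E'
from geo import *
for zt in (185,182.5,181.2):
    env.move_l(P(5,zt),rate=15); env.dwell(.15); s=env.get_state(); print(s['t'],s['tool_pos'].round(2),s['ft_force'].round(2))
env.dwell(1.0); s=env.get_state(); print(s['t'],s['tool_pos'].round(2),s['ft_force'].round(2),s['width'])
a=env.read_camera('scene')[145:265,225:385]; b=env.read_camera('top')[110:230,225:385]
cv2.imwrite('pics/m4s.png',cv2.resize(a,None,fx=4.5,fy=4.5,interpolation=2)); cv2.imwrite('pics/m4t.png',cv2.resize(b,None,fx=4,fy=4,interpolation=2))
E
```

```text
6.3417 [581.22  53.2  185.13] [1.31 1.06 3.02]
6.8083 [581.2   53.2  182.65] [2.58 1.65 3.63]
7.2083 [581.19  53.19 181.31] [2.43 1.42 4.49]
8.2083 [581.16  53.16 181.3 ] [2.84 0.85 5.64] 85.08815487462388
```

View pics/m4s.png

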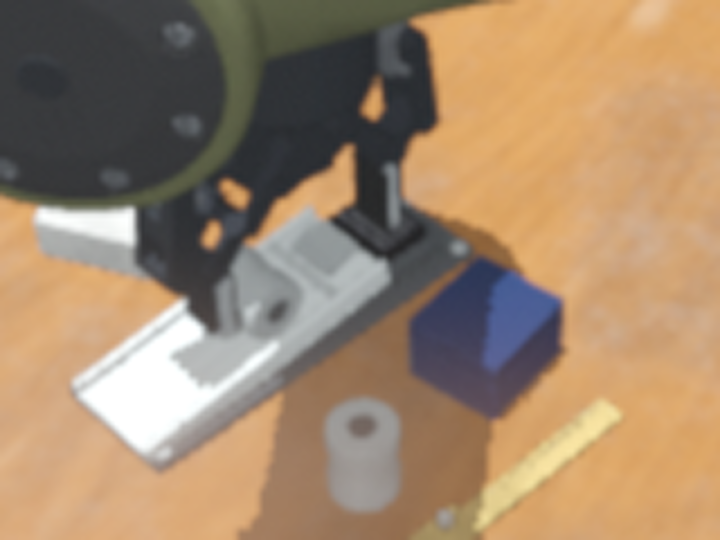

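The roller is out on the chute at (262,295), resting against the chute finger. The nest at (325,245) is empty and the pad is down. I'll check that it's at rest, then hand in.

```bash
python3 - <<'E'
from geo import *
a=env.read_camera('scene').astype(int); env.dwell(.8); b=env.read_camera('scene').astype(int)
d=abs(a-b).max(2)[190:240,240:320]; print(d.max(),(d>40).sum())
s=env.get_state(); print(s['t'],s['tool_pos'].round(2),s['ft_force'].round(2))
# roller face centre: scene crop (277,313)/4.5
q=(277/4.5+225,313/4.5+145); X=ray('scene',q,30)-O; print('roller end face y,x',X@u,X@[u[1],-u[0],0])
if (d>40).sum()<15: env.hand_in(); print('handed in')
E
```

```text
11 0
9.2083 [581.18  53.19 181.31] [3.89 3.29 4.6 ]
roller end face y,x 32.08662098320889 -18.437004455520178
the job is handed in; nothing more can be done
handed in
```

The roller is out of its holder, and I handed the job in at about 9.2 s. One finger is holding the pad down, and the roller rests on the chute against the other.

I lowered the open gripper straight down along the holder. One finger pressed the pad while the other stood inside the chute rims, with its near face about 45 mm past the lip.

**Last checks:**
- **Pad:** it is pressed about 9 mm, from the change in tool height since contact (190.3 to 181.3 mm). The upward force is about 4.6–5.6 N, which fits the pad's spring.
- **Roller:** its centre is at about 32 mm on the holder's y axis, roughly 29 mm past the lip. The gap to the finger's near face matches the roller's 15 mm radius. That position comes from a single view, using an assumed height of 30 mm.
- **At rest:** two pictures 0.8 s apart showed no change around the roller.
- **Surroundings:** in the last picture I viewed, the spare roller, ring box and slide gauge are unmoved. The bench block is partly hidden by the gripper. The loupe is hidden completely, so I could not check it at the end.

**Disagreement:** the force readings also show a sideways force of about 3–4 N that drifted between readings. I did not track down its cause.

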